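# Trace the joint groove of an engine cover with a probe stylus

### The job

Check the joint groove of the two-part engine cover for burrs: take the square-handled stylus from the rack, set its tip on the floor of the groove at the end closed by the round boss, and run it along the whole groove, round the bend to the open end, in one slow pass (about 3 cm a second) pressing lightly all along and never lifting it out on the way. Then hang the stylus upright in its free hole in the rack again and let go. Leave the scraper and the pistons where they are.

Things in the scene. Friction and masses are not known exactly. Their poses are not given: they have to be found in the camera images.
- fixture: low steel fixture fixed to the bench, base 200 x 120 mm; origin under its centre, x along the groove from boss end to open end, z up. It carries a plate with the aluminium cover (200 x 90 mm), locked at an UNREPORTED tilt of up to 0.07 rad either way about a hinge line along the fixture's y, 40 mm above the bench, at mid-length
- seam_start (a point): groove centre line, start of the pass; 20 mm before it a round boss (22 mm diameter, 14 mm above the cover's face) closes the groove. Seam points are fixed to the fixture base: plan good to 3 mm, but their height (70 mm, groove floor) holds for a level cover only: the real floor is up to 6 mm higher or lower at start and end, half that at the quarters
- seam_quarter (a point): groove centre line, half way from start to bend (height: see seam_start). The groove has a flat floor, is 14 mm wide and 8 mm deep, open above
- seam_bend (a point): groove centre line at the 36 degree bend between its two straight 80 mm runs; here the height is true at any tilt
- seam_threequarter (a point): centre line of the groove, half way from bend to end (height: see seam_start)
- seam_end (a point): groove centre line near its open end, end of the pass (height: see seam_start); the groove runs on about 20 mm to the cover's open edge
- stylus: loose steel probe stylus, 160 mm long, about 0.16 kg: square grey handle 22 x 22 mm over the top 60 mm, below it a collar 40 mm diameter, 5 mm thick (underside 95 mm above the tip), round shaft 12 mm diameter, ball tip 8 mm diameter. Origin at the very tip, z up along it, x and y square to the handle's faces. Hangs upright in one of the rack's holes, collar on the board
- stylus_tip (a point): lowest point of the stylus's ball tip
- stylus_grip (a point): centre of the stylus's square handle, 130 mm above the tip
- rack: fixed plywood tool rack, 70 x 180 mm, board 10 mm thick with its top 115 mm above the bench, on two end walls; origin under its centre, y along the row of two holes
- rack_hole0 (a point): centre of one 24 x 24 mm square through hole, at the board's top (45 mm to the rack's -y)
- rack_hole1 (a point): centre of the other 24 x 24 mm square through hole, at the board's top (45 mm to the rack's +y)
- scraper: loose flat-bladed scraper with a round handle 22 mm diameter, 50 mm high above its collar, hanging in the other hole of the rack; origin 20 mm above the bench on its axis; a bystander
- piston_mid: loose bare engine piston standing crown up, 74 mm diameter, 52 mm high, origin under its centre; a bystander, not to be disturbed
- piston_far_left: loose bare engine piston standing crown up, 74 mm diameter, 52 mm high, origin under its centre; a bystander, not to be disturbed
- piston_far_right: loose bare engine piston standing crown up, 74 mm diameter, 52 mm high, origin under its centre; a bystander, not to be disturbed
There are look-alikes about, which are no part of the job. Leave any purple or yellow look-alike of the stylus alone.

How it is judged:
By the outcome, as a careful person would: the job done as asked, in the order asked, and still so for the second after the job is handed in, with the robot touching nothing.
It also fails if it takes over 72 s, if anything falls off the work surface, if the arm or the gripper's body presses on something with over 40 N, if the wrist force passes 120 N, or if a joint passes its speed limit or range.

### The arm

A 6-joint arm with a two-finger parallel gripper is mounted at the origin on the work surface. World frame = base frame: x ahead of the robot, y to its left, z up, the work surface at z = 0. Lengths are in m, angles in rad, forces in N, time in s.
With the tool pointing down it reaches from about 0.3 to 0.95 m from the base axis. Payload 3.1 kg.
Tool frame: the origin (TCP) lies on the mounting face of the last link; the fingertips stand 173 mm ahead of it and the grasp point (between the pads) lies 155 mm ahead of it; z points along the fingers, y is the direction in which the jaws open and shut (so a half turn about z gives the same grasp; the last joint's range is limited). The gripper opens to 85 mm and grips with 20 to 120 N. Pads are 22 mm wide; open, the fingers measure 114 mm over their backs; the gripper's body (76 mm by 85 mm) begins 54 mm behind the grasp point. The pads swing forward as they close: fully open they stand 13 mm farther back than shut.
Start: joints at [-1.367, 0.308, 1.634, -0, 1.2, -0.07], TCP at [0.169, -0.602, 0.405] pointing down, gripper open.
Joint ranges: [-3.06, 3.06], [-0.79, 1.96], [0.05, 2.63], [-1.19, 4.34], [0.05, 2.64], [-2.94, 2.94]. Speed limits (rad/s): [2.79, 2.79, 3.14, 3.14, 3.14, 3.14].

### API

Orientations are given as a 3x3 rotation matrix whose columns are the frame's x, y, z axes.
In Python, from workcell import state, read_camera, order gives the robot as it stands.
- The arm moves only by the tool step_arm, never from a script. Its argument "steps" is a list of rows, each an object of numbers: "dx", "dy", "dz": the shift along the tool's x, y, z in mm; "yaw": the turn about the tool's z in degrees. A call has 1 to 12 rows; each row shifts and turns the pose as measured when the row begins, along the tool's axes as they then stand; what a row does not reach is not made up. A row lasts 1/8 s, in which the tool goes at most 62.5 mm and 10.7 degrees, less where a joint would pass 70% of its speed; a pose out of reach is approached as far as the arm can. A call with a gripper value outside its range is refused whole. "hand" is the opening, from 0 (shut) to 1 (fully open), set as the call begins (left out, the last holds). The fingers move at their own pace and stop on an object; "newtons" is the grip in N (left out, the last holds). Time passes only in rows, so rows that do not move let the fingers close. It gives the time, the measured TCP pose, the force and the opening at its end, in the units of the state.
- state(): the state, without advancing time (a new reading comes with each control period).
- read_camera(name): name is "side" or "top" or "wrist"; returns a dict with "image" (400x640x3 uint8, red, green, blue), "fov_y" (degrees; the focal length in pixels is half the picture's height over the tangent of half this angle, whatever the lens; pixels are square), "cx", "cy" (the principal point, pixels), "dist" ([k1, k2, p1, p2, k3] as OpenCV has them; the pictures are not rectified), "camera_from_world" (4x4, takes a point from world to camera coordinates); the wrist camera has in their place "tool_from_camera" (4x4, takes a point from camera to tool coordinates, whose origin is the TCP and whose axes are the flange's). Camera axes: x right, y down, z forward; pixel columns grow to the right and rows downward; lengths in m; the calibration is good to about 2 mm. A picture is of the moment at which its call begins: read the wrist's pose just before it. There is no depth.
- order.close_job(): hands the job in, once; it reports no verdict.
The state is a dict: "t": time; "q": joint angles; "qd": joint speeds; "tau": joint torques, N m; "eef_pos": TCP position; "ee_rot": TCP orientation; "wrist_force": force on the tool from outside, world axes, zero at the start; "torque": the same for the moment, N m; "width": finger opening in m.
Only numpy, scipy, OpenCV 4.12 (cv2) and the standard library are available. Lean on these libraries where they do the work, as an engineer would, in place of code of your own. Each camera call takes 0.05 s, during which the arm holds its last target. There are 200 camera calls.

## Working session

There is one attempt and no reset: what is moved stays moved. The work goes in short steps, Python scripts to look and compute and a tool call to move; the robot and the scene stay as the last step left them, time stands still between calls to the robot, and variables do not carry over. Pictures are saved under pics/ and viewed, about 8 in all and at most 12, crops included, and the job is handed in when it is done.

Besides the shell and the picture viewer there is one more tool, called after "Request:" as name([rows], argument=value, ...), one row to a line, values as JSON. step_arm: Moves the arm, as the interface text tells. Its arguments: {"type":"object","properties":{"steps":{"type":"array","items":{"type":"object","properties":{"dx":{"type":"number"},"dy":{"type":"number"},"dz":{"type":"number"},"yaw":{"type":"number"}}}},"hand":{"type":"number"},"newtons":{"type":"number"}},"required":["steps"]}

```bash
mkdir -p pics; ls; cat > h.py <<'E'
import numpy as np, cv2
from workcell import state, read_camera, order
def K(c):
    f=200/np.tan(np.radians(c["fov_y"])/2); return np.array([[f,0,c["cx"]],[0,f,c["cy"]],[0,0,1.]])
def cfw(c,s=None):
    if "camera_from_world" in c: return np.array(c["camera_from_world"])
    T=np.eye(4);T[:3,:3]=np.array(s["ee_rot"]);T[:3,3]=s["eef_pos"]
    return np.linalg.inv(T@np.array(c["tool_from_camera"]))
def ray(c,M,uv):
    p=cv2.undistortPoints(np.array(uv,float).reshape(-1,1,2),K(c),np.array(c["dist"],float)).reshape(-1,2)
    d=np.c_[p,np.ones(len(p))]@M[:3,:3]; o=-M[:3,:3].T@M[:3,3]; return o,d
def onplane(c,M,uv,z):
    o,d=ray(c,M,uv); return o+d*((z-o[2])/d[:,2])[:,None]
def proj(c,M,X):
    return cv2.projectPoints(np.array(X,float).reshape(-1,3),cv2.Rodrigues(M[:3,:3])[0],M[:3,3],K(c),np.array(c["dist"],float))[0].reshape(-1,2)
def save(img,n): cv2.imwrite("pics/"+n,cv2.cvtColor(np.ascontiguousarray(img),cv2.COLOR_RGB2BGR))
def tri(o1,d1,o2,d2):
    A=np.c_[d1,-d2]; k=np.linalg.lstsq(A,o2-o1,rcond=None)[0]; return (o1+k[0]*d1+o2+k[1]*d2)/2, np.linalg.norm(o1+k[0]*d1-o2-k[1]*d2)
E
python3 - <<'E'
from h import *
import pickle
s=state();print(s)
for n in("top","side"):
    c=read_camera(n);pickle.dump(c,open(n+".pkl","wb"));save(c["image"],n+".png")
    M=cfw(c);print(n,c["fov_y"],c["cx"],c["cy"],c["dist"],-M[:3,:3].T@M[:3,3],M[:3,:3])
E
```

```text
pics
{'t': 0.0, 'q': array([-1.36670935e+00,  3.09010932e-01,  1.63519671e+00, -3.61245220e-05,
        1.19972054e+00, -6.96861158e-02]), 'qd': array([-0.00140765, -0.00068214, -0.00136942,  0.00085097,  0.00125372,
        0.00111862]), 'tau': array([ 2.51539250e-04, -4.15252018e+01, -2.76664442e+01,  7.85702741e-05,
        1.03487412e-02,  8.10185838e-06]), 'eef_pos': array([ 0.16886877, -0.60130795,  0.40343809]), 'ee_rot': array([[ 9.62754117e-01,  2.70377983e-01, -5.06314823e-04],
       [ 2.70378426e-01, -9.62751425e-01,  2.28022874e-03],
       [ 1.29068329e-04, -2.33219621e-03, -9.99997272e-01]]), 'wrist_force': array([-0.03205372, -0.0638795 , -0.50079661]), 'torque': array([-0.02477019,  0.02654041, -0.02257131]), 'width': 0.0852794423313551}
top 55.04971948828658 316.0234297821042 198.60107686799466 [-0.08833212  0.          0.          0.          0.        ] [ 0.42775298 -0.04919142  0.99382678] [[ 0.01981698 -0.99967739 -0.01588718]
 [-0.98261209 -0.01653968 -0.18493221]
 [ 0.18460978  0.01927573 -0.98262286]]
side 56.61940012457866 321.64642777135174 195.80534336236724 [-0.07876355  0.          0.          0.          0.        ] [ 0.53264829 -0.74453484  0.72033473] [[ 0.99409    -0.10779328 -0.01287178]
 [-0.07790442 -0.6257733  -0.77610481]
 [ 0.07560406  0.7725208  -0.63047256]]
```

View pics/top.png

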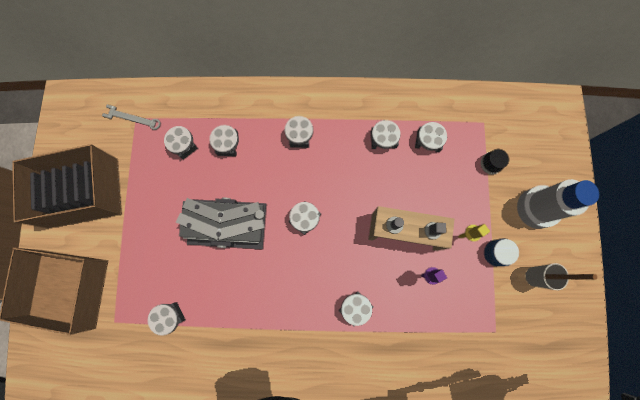

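View pics/side.png

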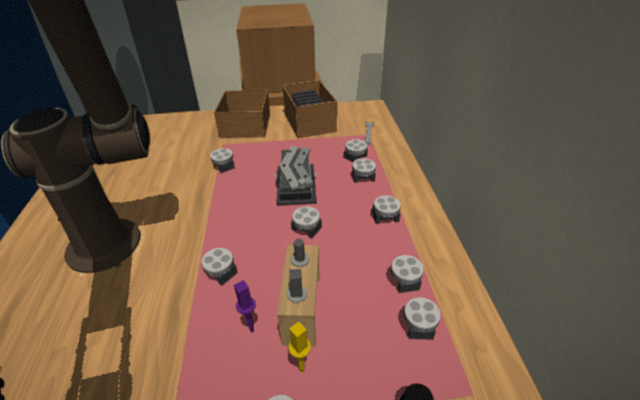

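Possible stylus candidates in the top view are grey (396,224), grey (435,230), purple (435,275) and yellow (477,232). Purple and yellow are decoys. The grey one at (435,230), at side (297,283), looks square. I'll check it in a close crop together with the cover.

```bash
python3 - <<'E'
from h import *
t=cv2.imread("pics/top.png");s=cv2.imread("pics/side.png")
a=cv2.resize(t[185:265,165:275],(400,291),interpolation=2)
b=cv2.resize(t[195:255,360:465],(400,229),interpolation=2)
c=cv2.resize(s[230:345,260:345],(390,528),interpolation=2)
o=np.zeros((530,800,3),np.uint8);o[:291,:400]=a;o[295:524,:400]=b;o[:528,405:795]=c
cv2.imwrite("pics/crop1.png",o)
E
```

```text
(no output)
```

View pics/crop1.png

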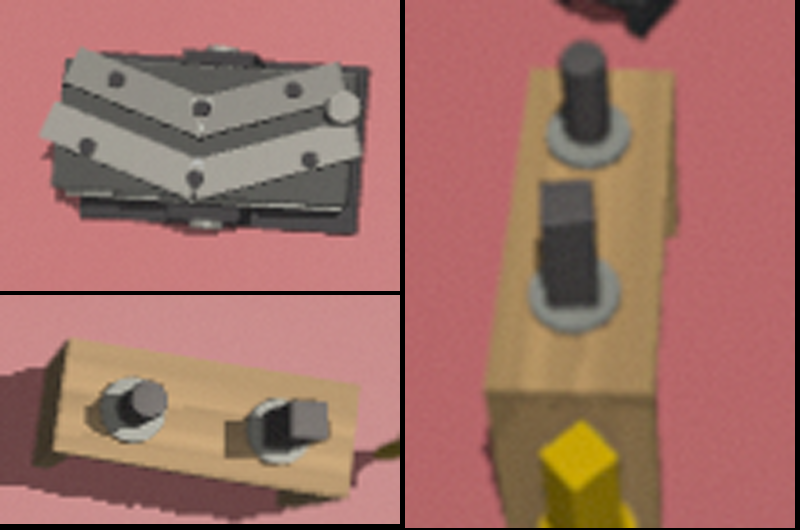

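The square grey handle is the right one in the top view: handle top at about (441,228), and (295,274) in the side view. The round one is the scraper. The groove has its boss on the right (259,214), its bend near (220,226) and its open end on the left (179,212).

```bash
python3 - <<'E'
from h import *
import pickle
t=pickle.load(open("top.pkl","rb"));s=pickle.load(open("side.pkl","rb"));Mt=cfw(t);Ms=cfw(s)
A=lambda p:np.array([[360+x/3.81,195+(y-295)/3.81] for x,y in p])
B=lambda p:np.array([[165+x/3.64,185+y/3.64] for x,y in p])
h=A([(309,420)]);print("handle top",onplane(t,Mt,h,.18),onplane(s,Ms,[(295.3,274.2)],.18))
o1,d1=ray(t,Mt,h);o2,d2=ray(s,Ms,[(295.3,274.2)]);print(tri(o1,d1[0],o2,d2[0]))
print("scraper top", onplane(t,Mt,A([(149,400)]),.17))
r=onplane(t,Mt,A([(68,340),(357,385),(345,497),(55,450)]),.115);print(r,r.mean(0),np.linalg.norm(r-np.roll(r,1,0),axis=1))
print("boss top",onplane(t,Mt,B([(343,107)]),.092))
g=B([(340,122),(200,149),(52,97)])
print("groove",onplane(t,Mt,g,.078))
print("piston mid",onplane(t,Mt,[(304,216)],.052))
E
```

```text
handle top [[ 0.52163065 -0.30186477  0.18      ]] [[ 0.52466741 -0.30390175  0.18      ]]
(array([ 0.52326376, -0.30240435,  0.17785995]), np.float64(0.0027741927609304384))
scraper top [[ 0.53287157 -0.21364625  0.17      ]]
[[ 0.57589572 -0.17579243  0.115     ]
 [ 0.55095297 -0.35253155  0.115     ]
 [ 0.48287908 -0.34240873  0.115     ]
 [ 0.50873456 -0.16740931  0.115     ]] [ 0.52961558 -0.2595355   0.115     ] [0.06768234 0.17849049 0.06882242 0.17689913]
boss top [[0.55660377 0.10310834 0.092     ]]
groove [[0.54851651 0.10701291 0.078     ]
 [0.52859164 0.19999362 0.078     ]
 [0.56157073 0.30386218 0.078     ]]
piston mid [[ 0.56033045 -0.00178952  0.052     ]]
```

Request:
step_arm([
  {"dx": 42,"dy": -19},
  {"dx": 42,"dy": -19},
  {"dx": 42,"dy": -19},
  {"dx": 42,"dy": -19},
  {"dx": 42,"dy": -19},
  {"dx": 42,"dy": -19},
  {"dx": 42,"dy": -19},
  {"dx": 42,"dy": -19},
  {"yaw": 8},
  {"yaw": 8},
  {"yaw": 8},
  {},
], hand=1)

```text
validation failed for argument at $.st...
```

```bash
python3 - <<'E'
from h import *
import pickle
s=state();c=read_camera("wrist");pickle.dump((s,c),open("w1.pkl","wb"));save(c["image"],"w1.png")
print(s["t"],s["eef_pos"],s["ee_rot"],s["wrist_force"],c["tool_from_camera"],c["fov_y"],c["cx"],c["cy"],c["dist"])
E
```

```text
0.1 [ 0.16890049 -0.60134707  0.40355141] [[ 9.62748341e-01  2.70398682e-01 -4.29818492e-04]
 [ 2.70398985e-01 -9.62746132e-01  2.06753071e-03]
 [ 1.45251487e-04 -2.10673424e-03 -9.99997770e-01]] [ 0.53152124 -0.18652075 -0.60963388] [[ 2.40786195e-04 -9.58209239e-01 -2.86068166e-01  7.28164158e-02]
 [ 9.99999814e-01  7.05386300e-05  6.05433964e-04 -6.30881076e-04]
 [-5.59953562e-04 -2.86068259e-01  9.58209078e-01  3.14496432e-02]
 [ 0.00000000e+00  0.00000000e+00  0.00000000e+00  1.00000000e+00]] 62.944565194865106 326.50567269115743 199.18424047389254 [0.00907746 0.         0.         0.         0.        ]
```

View pics/w1.png

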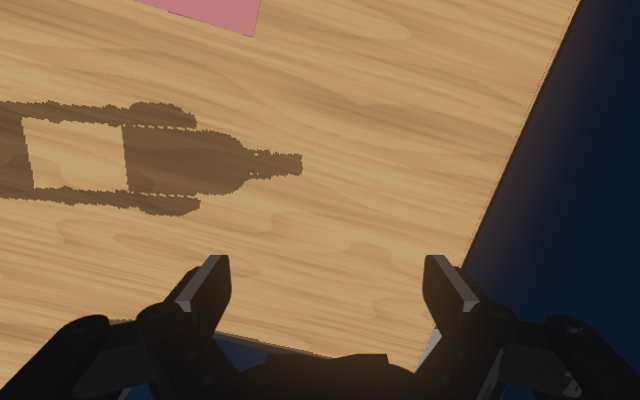

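The move was refused because of the empty row, and the picture shows the bare bench. I'll send it again with explicit zeros.

Request:
step_arm([
  {"dx": 42,"dy": -19,"dz": 0,"yaw": 0},
  {"dx": 42,"dy": -19,"dz": 0,"yaw": 0},
  {"dx": 42,"dy": -19,"dz": 0,"yaw": 0},
  {"dx": 42,"dy": -19,"dz": 0,"yaw": 0},
  {"dx": 42,"dy": -19,"dz": 0,"yaw": 0},
  {"dx": 42,"dy": -19,"dz": 0,"yaw": 0},
  {"dx": 42,"dy": -19,"dz": 0,"yaw": 0},
  {"dx": 42,"dy": -19,"dz": 0,"yaw": 0},
  {"dx": 0,"dy": 0,"dz": 0,"yaw": 8},
  {"dx": 0,"dy": 0,"dz": 0,"yaw": 8},
  {"dx": 0,"dy": 0,"dz": 0,"yaw": 8},
  {"dx": 0,"dy": 0,"dz": 0,"yaw": 0},
], hand=1, newtons=60)

```text
t: 1.65
eef_pos: [0.4596, -0.3553, 0.3991]
ee_rot: [[0.988, -0.157, -0.004], [-0.157, -0.988, 0.007], [-0.005, -0.006, -1.0]]
wrist_force: [-0.9, -0.3, -0.4]
width: 0.0853
```

```bash
python3 - <<'E'
from h import *
import pickle
s=state();c=read_camera("wrist");pickle.dump((s,c),open("w2.pkl","wb"));save(c["image"],"w2.png")
print(s["t"],s["eef_pos"],s["ee_rot"],s["wrist_force"])
E
```

```text
1.65 [ 0.45956901 -0.35529547  0.39912418] [[ 0.98765523 -0.15658665 -0.00421402]
 [-0.15655538 -0.9876448   0.00694018]
 [-0.0052487  -0.00619478 -0.99996704]] [-0.93649253 -0.26127882 -0.38717849]
```

View pics/w2.png

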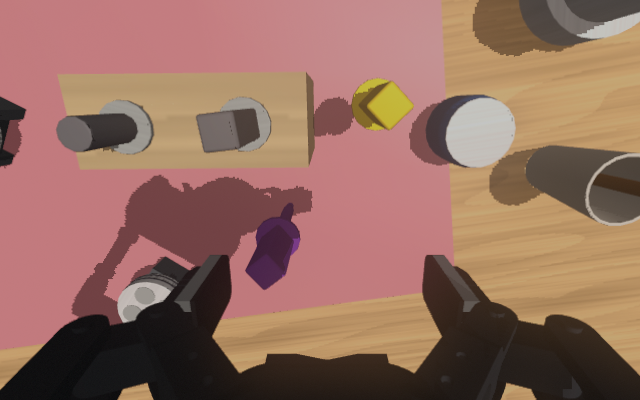

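The wrist view shows the stylus handle top at about (216,131) over its collar (243,124), the scraper at (78,132), purple at (272,250) and yellow at (388,105).

```bash
python3 - <<'E'
from h import *
import pickle
s,c=pickle.load(open("w2.pkl","rb"));M=cfw(c,s)
im=c["image"]; hsv=cv2.cvtColor(im,cv2.COLOR_RGB2HSV); sub=im[100:162,185:280]
o=cv2.resize(sub,None,fx=8,fy=8,interpolation=cv2.INTER_NEAREST);save(o[:600,:800],"c3.png")
for n,p,z in(("board",[(58,74),(307,72),(308,165),(80,168)],.115),("top",[(197,115),(229,109),(236,150),(203,153)],.18)):
    r=onplane(c,M,p,z);d=np.roll(r,-1,0)-r;print(n,r.mean(0)[:2],np.linalg.norm(d,axis=1),np.degrees(np.arctan2(d[:,1],d[:,0])))
print("collar",onplane(c,M,[(243,124)],.118), "collars scr",onplane(c,M,[(125,127)],.118))
E
```

```text
board [ 0.53189166 -0.25940876] [0.17955492 0.06789222 0.17868529 0.0688052 ] [-98.42536434 170.6551784   81.87007955  -8.60644142]
top [ 0.52380492 -0.30062663] [0.01835154 0.02272725 0.01918675 0.02117077] [-88.81577838 176.10715443  86.25081596  -6.34865832]
collar [[ 0.52405506 -0.30026392  0.118     ]] collars scr [[ 0.53550943 -0.21272083  0.118     ]]
```

View pics/c3.png

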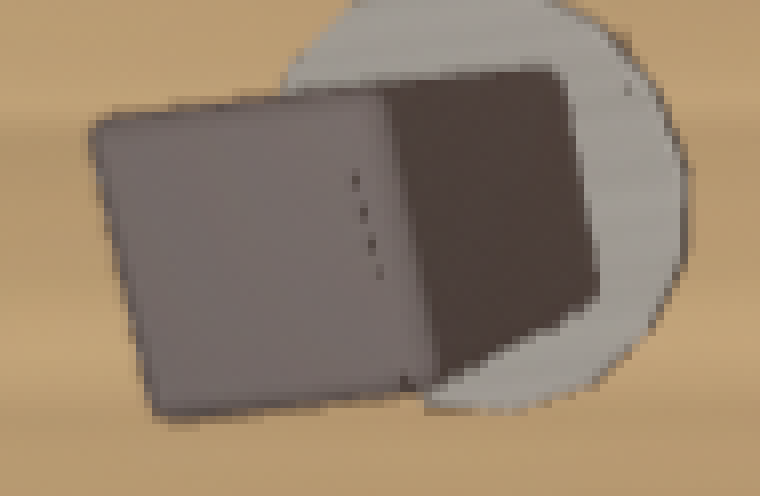

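```bash
python3 - <<'E'
from h import *
import pickle
s,c=pickle.load(open("w2.pkl","rb"));M=cfw(c,s)
r=onplane(c,M,[(196.5,115.6),(232.9,111.5),(240,147.9),(204.6,151.9)],.18);d=np.roll(r,-1,0)-r;print(r.mean(0)[:2],np.linalg.norm(d,axis=1),np.degrees(np.arctan2(d[:,1],d[:,0])))
s=state();R=s["ee_rot"];print(R.T@(np.array([*r.mean(0)[:2],.4])-s["eef_pos"])*1000,np.degrees(np.arctan2(R[1,1],R[0,1])))
E
```

```text
[ 0.52365094 -0.30189385] [0.02054358 0.02024115 0.0206359  0.02031866] [-92.74613552 177.71437596  87.47053981  -2.54730276]
[ 54.99991099 -62.78965977  -0.7831635 ] -98.98041381542097
```

Request:
step_arm([
  {"dx": 0,"dy": 0,"dz": 0,"yaw": -6.4},
  {"dx": 31,"dy": -27,"dz": 0,"yaw": 0},
  {"dx": 31,"dy": -27,"dz": 0,"yaw": 0},
  {"dx": 0,"dy": 0,"dz": 0,"yaw": 0},
  {"dx": 0,"dy": 0,"dz": 0,"yaw": 0},
])

```text
t: 2.33
eef_pos: [0.5239, -0.3038, 0.3984]
ee_rot: [[0.999, -0.034, -0.006], [-0.034, -0.999, 0.007], [-0.006, -0.007, -1.0]]
wrist_force: [0.1, -0.5, 1.2]
width: 0.0856
```

```bash
cat >> h.py <<'E'
def togo(x,y,z=None,L=.155):
    s=state();R=s["ee_rot"];g=s["eef_pos"]+L*R[:,2]
    print("t",round(s["t"],2),"grasp",g.round(4),"zaxis",R[:,2].round(4),"y ang",np.degrees(np.arctan2(R[1,1],R[0,1])).round(1),"F",s["wrist_force"].round(1))
    print("tool mm",(R.T@(np.array([x,y,g[2] if z is None else z])-g)*1000).round(1))
E
python3 -c "
from h import *
togo(.5237,-.302,.15)"
```

```text
t 2.33 grasp [ 0.523  -0.3027  0.2434] zaxis [-0.0058  0.0069 -1.    ] y ang -91.9 F [ 0.1 -0.5  1.2]
tool mm [ 1.3 -0.1 93.4]
```

Request:
step_arm([
  {"dx": 1,"dy": 0,"dz": 31,"yaw": 0},
  {"dx": 0,"dy": 0,"dz": 31,"yaw": 0},
  {"dx": 0,"dy": 0,"dz": 25,"yaw": 0},
  {"dx": 0,"dy": 0,"dz": 6,"yaw": 0},
  {"dx": 0,"dy": 0,"dz": 0,"yaw": 0},
])

```text
t: 2.95
eef_pos: [0.5212, -0.3075, 0.3048]
ee_rot: [[0.999, -0.036, -0.005], [-0.036, -0.999, 0.004], [-0.005, -0.004, -1.0]]
wrist_force: [0.3, 0.3, 0.7]
width: 0.0857
```

```bash
python3 - <<'E'
from h import *
togo(.5237,-.302,.15)
c=read_camera("wrist");save(c["image"],"w4.png")
E
```

```text
t 2.95 grasp [ 0.5205 -0.3069  0.1498] zaxis [-0.0048  0.0041 -1.    ] y ang -92.0 F [0.3 0.3 0.7]
tool mm [ 3.  -5.  -0.2]
```

View pics/w4.png

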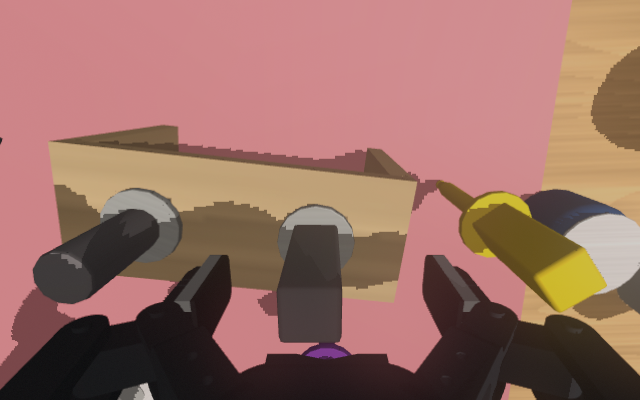

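The handle lies between the open pads, about 5 mm to the left (face centre at column 311 against 328), which agrees with the numbers. Next I correct and close.

Request:
step_arm([
  {"dx": 3,"dy": -5,"dz": 0,"yaw": 0},
  {"dx": 0,"dy": 0,"dz": 0,"yaw": 0},
])

```text
t: 3.25
eef_pos: [0.5254, -0.3031, 0.3076]
ee_rot: [[0.999, -0.036, -0.001], [-0.036, -0.999, 0.001], [-0.001, -0.001, -1.0]]
wrist_force: [0.2, 0.3, -0.6]
width: 0.0856
```

Request:
step_arm([
  {"dx": 0,"dy": 0,"dz": 0,"yaw": 0},
  {"dx": 0,"dy": 0,"dz": 0,"yaw": 0},
  {"dx": 0,"dy": 0,"dz": 0,"yaw": 0},
  {"dx": 0,"dy": 0,"dz": 0,"yaw": 0},
  {"dx": 0,"dy": 0,"dz": 0,"yaw": 0},
  {"dx": 0,"dy": 0,"dz": 0,"yaw": 0},
  {"dx": 0,"dy": 0,"dz": 0,"yaw": 0},
], hand=0, newtons=70)

```text
t: 4.12
eef_pos: [0.526, -0.303, 0.3091]
ee_rot: [[0.999, -0.035, 0.001], [-0.035, -0.999, -0.0], [0.001, -0.0, -1.0]]
wrist_force: [-0.0, 0.1, 1.0]
width: 0.0213
```

```bash
python3 -c "
from h import *
togo(.5237,-.302,.15);print(state()['width'])"
```

```text
t 4.12 grasp [ 0.5263 -0.303   0.1541] zaxis [ 0.0013 -0.     -1.    ] y ang -92.0 F [-0.   0.1  1. ]
tool mm [-2.6 -1.   4.1]
0.02129391576893934
```

Request:
step_arm([
  {"dx": 0,"dy": 0,"dz": -15,"yaw": 0},
  {"dx": 0,"dy": 0,"dz": -35,"yaw": 0},
  {"dx": 0,"dy": 0,"dz": -40,"yaw": 0},
  {"dx": 0,"dy": 0,"dz": -40,"yaw": 0},
  {"dx": -5,"dy": 0,"dz": -40,"yaw": 0},
  {"dx": 0,"dy": 0,"dz": 0,"yaw": 0},
])

```text
t: 4.88
eef_pos: [0.5199, -0.3025, 0.4848]
ee_rot: [[0.999, -0.035, -0.002], [-0.035, -0.999, 0.002], [-0.002, -0.002, -1.0]]
wrist_force: [0.7, 0.2, -1.5]
width: 0.0208
```

Request:
step_arm([
  {"dx": -40,"dy": 0,"dz": 0,"yaw": 0},
  {"dx": -40,"dy": -20,"dz": 0,"yaw": 0},
  {"dx": -20,"dy": -50,"dz": 0,"yaw": 0},
  {"dx": -2,"dy": -55,"dz": 0,"yaw": 0},
  {"dx": 0,"dy": -55,"dz": 0,"yaw": 0},
  {"dx": 0,"dy": -55,"dz": 0,"yaw": 0},
  {"dx": 0,"dy": -55,"dz": 0,"yaw": 0},
  {"dx": 0,"dy": -55,"dz": 0,"yaw": 0},
  {"dx": 0,"dy": -55,"dz": 0,"yaw": 0},
  {"dx": 0,"dy": -55,"dz": 0,"yaw": 0},
  {"dx": 0,"dy": -40,"dz": 0,"yaw": 0},
  {"dx": 0,"dy": 0,"dz": 0,"yaw": 0},
])

```text
t: 6.38
eef_pos: [0.4271, 0.2108, 0.4697]
ee_rot: [[0.999, -0.039, -0.026], [-0.039, -0.999, 0.006], [-0.026, -0.005, -1.0]]
wrist_force: [-0.9, -1.0, -1.4]
width: 0.0213
```

```bash
python3 - <<'E'
from h import *
import pickle
s=state();c=read_camera("wrist");pickle.dump((s,c),open("w5.pkl","wb"));save(c["image"],"w5.png")
print(s["t"],s["width"],s["eef_pos"],s["ee_rot"],s["wrist_force"])
E
```

```text
6.375 0.021253666726908354 [0.42705046 0.21076054 0.46966544] [[ 0.9988841  -0.039483   -0.02591628]
 [-0.03934556 -0.99920888  0.00579208]
 [-0.02612447 -0.00476593 -0.99964734]] [-0.87851129 -0.97221776 -1.42226009]
```

View pics/w5.png

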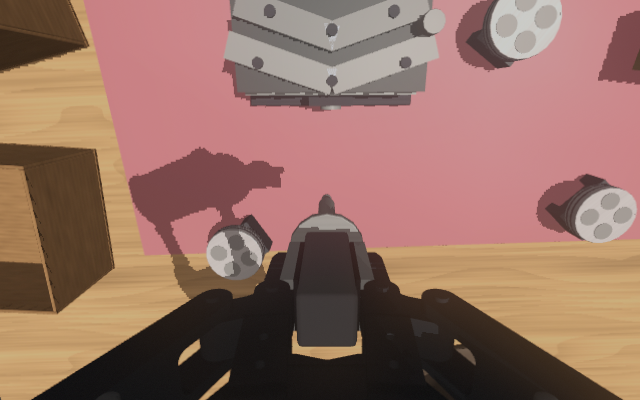

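Cover in the wrist view: boss (431,20), bend near (331,57), open end at left near (230,25). The stylus is held upright with its tip at about (327,200). I'll zoom in on the groove.

```bash
python3 - <<'E'
import cv2
s=cv2.imread("pics/w5.png")[0:110,215:445]
cv2.imwrite("pics/c6.png",cv2.resize(s,None,fx=3.4,fy=3.4,interpolation=cv2.INTER_CUBIC))
E
```

```text
(no output)
```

View pics/c6.png

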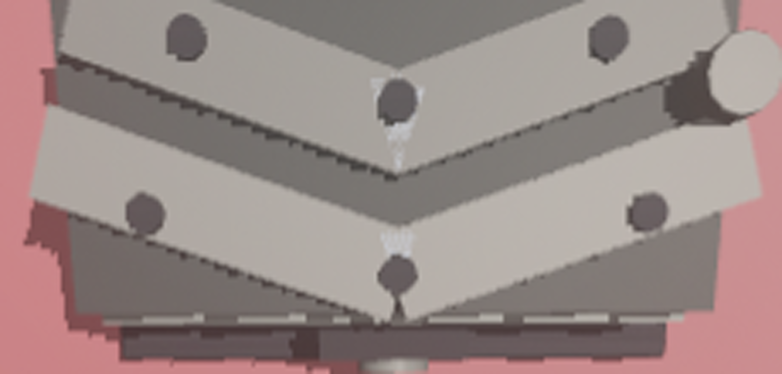

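```bash
cat > g.py <<'E'
from h import *
import pickle,sys
s,c=pickle.load(open("w5.pkl","rb"));M=cfw(c,s)
C=lambda p:np.array(p,float)/3.4+[215,0]
def seam(tilt):  # tilt: dz per m along fixture x (boss->open end)
    P=lambda p,xf:onplane(c,M,C([p]),.078+tilt*xf)[0]
    b=(P((400,172),0)+P((400,226),0))/2
    fy=P((400,172),0)-P((400,226),0)
    # groove edges: upper line L/R, lower line L/R
    L=(P((60,55),.1)+P((47,105),.1))/2
    R=(P((665,90),-.075)+P((690,127),-.083))/2
    return b,fy,L,R,P((746,72),-.095)+[0,0,0]
for t in (-.07,0,.07):
    b,fy,L,R,B=seam(t)
    dl=np.degrees(np.arctan2(*(L-b)[1::-1]));dr=np.degrees(np.arctan2(*(b-R)[1::-1]))
    print(t,"bend",b.round(4),"w",np.linalg.norm(fy).round(4),"L",L.round(4),"R",R.round(4),"dir runs",dr.round(1),dl.round(1),"fy",np.degrees(np.arctan2(fy[1],fy[0])).round(1))
    print(" boss", onplane(c,M,C([(746,72)]),.092-t*.095).round(4))
o,M2=None,None
# tip seen in picture: expected
T=np.eye(4);T[:3,:3]=s["ee_rot"];T[:3,3]=s["eef_pos"]
print("tip px expected",proj(c,M,[(T@[-.0026,0,.289,1])[:3]]))
t=pickle.load(open("top.pkl","rb"));print("top bend",onplane(t,cfw(t),[(165+198/3.64,185+135/3.64),(165+195/3.64,185+161/3.64)],.078).round(4))
E
python3 g.py; python3 -c "
from h import *
togo(.5,.1)"
```

```text
-0.07 bend [0.5308 0.2027 0.078 ] w 0.0147 L [0.5675 0.3032 0.071 ] R [0.5509 0.1229 0.0835] dir runs 104.1 70.0 fy -1.9
 boss [[0.5568 0.1086 0.0987]]
0 bend [0.5308 0.2027 0.078 ] w 0.0147 L [0.5662 0.3014 0.078 ] R [0.5517 0.1216 0.078 ] dir runs 104.4 70.3 fy -1.9
 boss [[0.5579 0.1066 0.092 ]]
0.07 bend [0.5308 0.2027 0.078 ] w 0.0147 L [0.5649 0.2996 0.085 ] R [0.5525 0.1202 0.0725] dir runs 104.7 70.6 fy -1.9
 boss [[0.559  0.1046 0.0853]]
tip px expected [[327.04950416 197.31386367]]
top bend [[0.5379 0.2019 0.078 ]
 [0.5205 0.2029 0.078 ]]
t 6.42 grasp [0.4228 0.2103 0.3145] zaxis [-0.0267  0.0046 -0.9996] y ang -92.3 F [-0.3 -0.4 -1.2]
tool mm [ 81.6 107.1  -2.6]
```

```bash
cat >> h.py <<'E'
def tip(s=None):
    s=s or state();return s["eef_pos"]+s["ee_rot"]@np.array([-.0026,0,.289])
B0=np.array([.5304,.2026]);u=lambda a:np.array([np.cos(np.radians(a)),np.sin(np.radians(a))])
S0=B0-.08*u(105.5);E0=B0+.08*u(69.6)
def tipgo(xy,z):
    s=state();R=s["ee_rot"];p=tip(s)
    print("t",round(s["t"],2),"tip",(p*1000).round(1),"zax",R[:,2].round(4),"yang",np.degrees(np.arctan2(R[1,1],R[0,1])).round(1),"F",s["wrist_force"].round(1),"w",round(s["width"],4))
    for nm,d,o in(("run1",u(105.5),S0),("run2",u(69.6),B0)):
        v=p[:2]-o;print(nm,"along",(v@d*1000).round(1),"lat",((d[0]*v[1]-d[1]*v[0])*1000).round(1),"tool dir",(R.T@np.r_[d,0]).round(3),end=" ")
    print("\ntool mm",(R.T@(np.r_[xy,z]-p)*1000).round(1))
E
python3 -c "
from h import *
print(S0,E0);tipgo(S0,.10)"
```

```text
[0.55177907 0.12550956] [0.55828576 0.27758256]
t 6.42 tip [416.6 211.1 180.6] zax [-0.0267  0.0046 -0.9996] yang -92.3 F [-0.3 -0.4 -1.2] w 0.0212
run1 along 118.5 lat 107.4 tool dir [-0.306 -0.952  0.012] run2 along -31.7 lat 109.6 tool dir [ 0.31  -0.951 -0.005] 
tool mm [140.6  80.3  76.6]
```

Request:
step_arm([
  {"dx": 35,"dy": 20,"dz": 0,"yaw": 0},
  {"dx": 35,"dy": 20,"dz": 0,"yaw": 0},
  {"dx": 35,"dy": 20,"dz": 10,"yaw": 0},
  {"dx": 30,"dy": 17,"dz": 20,"yaw": 0},
  {"dx": 5,"dy": 3,"dz": 20,"yaw": 0},
  {"dx": 0,"dy": 0,"dz": 15,"yaw": 0},
  {"dx": 0,"dy": 0,"dz": 0,"yaw": 0},
  {"dx": 0,"dy": 0,"dz": 0,"yaw": 0},
])

```text
t: 7.42
eef_pos: [0.5621, 0.1127, 0.3923]
ee_rot: [[0.998, -0.048, -0.038], [-0.048, -0.999, -0.0], [-0.037, 0.002, -0.999]]
wrist_force: [0.3, 0.3, -1.6]
width: 0.0211
```

```bash
python3 -c "
from h import *
tipgo(S0,.09)"
```

```text
t 7.42 tip [548.7 112.7 103.6] zax [-3.750e-02 -4.000e-04 -9.993e-01] yang -92.8 F [ 0.3  0.3 -1.6] w 0.0211
run1 along -11.5 lat 6.4 tool dir [-0.313 -0.95   0.01 ] run2 along -77.9 lat -48.4 tool dir [ 0.303 -0.953 -0.013] 
tool mm [  3.  -13.   13.4]
```

Request:
step_arm([
  {"dx": 1.5,"dy": -6,"dz": -6,"yaw": 0},
  {"dx": 1.5,"dy": -6,"dz": -6,"yaw": 0},
  {"dx": 0,"dy": 0,"dz": 0,"yaw": 0},
  {"dx": 0,"dy": 0,"dz": 0,"yaw": 0},
  {"dx": 0,"dy": 0,"dz": 0,"yaw": 0},
  {"dx": 0,"dy": 0,"dz": 0,"yaw": 0},
  {"dx": 0,"dy": 0,"dz": 0,"yaw": 0},
  {"dx": 0,"dy": 0,"dz": 0,"yaw": 0},
])

```text
t: 8.43
eef_pos: [0.5663, 0.1267, 0.408]
ee_rot: [[0.998, -0.046, -0.033], [-0.046, -0.999, 0.0], [-0.033, 0.001, -0.999]]
wrist_force: [0.5, -0.7, -1.1]
width: 0.0214
```

```bash
python3 -c "
from h import *
tipgo(S0,.09)"
```

```text
t 8.43 tip [554.3 126.9 119.3] zax [-3.250e-02  3.000e-04 -9.995e-01] yang -92.6 F [ 0.5 -0.7 -1.1] w 0.0214
run1 along 0.6 lat -2.8 tool dir [-0.311 -0.95   0.009] run2 along -62.6 lat -48.8 tool dir [ 0.305 -0.952 -0.011] 
tool mm [-1.5  1.5 29.3]
```

Request:
step_arm([
  {"dx": -40,"dy": 0,"dz": -20,"yaw": 0},
  {"dx": -40,"dy": 0,"dz": -20,"yaw": 0},
  {"dx": -40,"dy": 0,"dz": 0,"yaw": 0},
  {"dx": 0,"dy": 0,"dz": 0,"yaw": 0},
  {"dx": 0,"dy": 0,"dz": 0,"yaw": 0},
])

```text
t: 9.05
eef_pos: [0.4454, 0.1319, 0.4521]
ee_rot: [[0.998, -0.047, -0.033], [-0.047, -0.999, 0.0], [-0.033, 0.001, -0.999]]
wrist_force: [-0.1, -0.4, -1.8]
width: 0.0213
```

```bash
python3 -c "
from h import *
tipgo(S0,.09)"
```

```text
t 9.05 tip [433.2 132.1 163.4] zax [-3.320e-02  4.000e-04 -9.994e-01] yang -92.7 F [-0.1 -0.4 -1.8] w 0.0213
run1 along 38.1 lat 112.5 tool dir [-0.312 -0.95   0.009] run2 along -99.9 lat 66.5 tool dir [ 0.304 -0.953 -0.011] 
tool mm [121.1   1.   69.4]
```

Request:
step_arm([
  {"dx": 30,"dy": 0,"dz": 0,"yaw": 0},
  {"dx": 30,"dy": 0,"dz": 0,"yaw": 0},
  {"dx": 30,"dy": 0,"dz": 10,"yaw": 0},
  {"dx": 25,"dy": 1,"dz": 10,"yaw": 0},
  {"dx": 6,"dy": 0,"dz": 10,"yaw": 0},
  {"dx": 0,"dy": 0,"dz": 0,"yaw": 0},
  {"dx": 0,"dy": 0,"dz": 0,"yaw": 0},
  {"dx": 0,"dy": 0,"dz": 0,"yaw": 0},
  {"dx": 0,"dy": 0,"dz": 0,"yaw": 0},
  {"dx": 0,"dy": 0,"dz": 0,"yaw": 0},
  {"dx": 0,"dy": 0,"dz": 0,"yaw": 0},
  {"dx": 0,"dy": 0,"dz": 0,"yaw": 0},
])

```text
t: 10.55
eef_pos: [0.5718, 0.1248, 0.4173]
ee_rot: [[0.998, -0.048, -0.031], [-0.048, -0.999, 0.001], [-0.031, 0.001, -1.0]]
wrist_force: [-0.9, -0.3, -2.1]
width: 0.0213
```

Request:
step_arm([
  {"dx": 0,"dy": 0,"dz": 0,"yaw": 0},
  {"dx": 0,"dy": 0,"dz": 0,"yaw": 0},
  {"dx": 0,"dy": 0,"dz": 0,"yaw": 0},
  {"dx": 0,"dy": 0,"dz": 0,"yaw": 0},
  {"dx": 0,"dy": 0,"dz": 0,"yaw": 0},
  {"dx": 0,"dy": 0,"dz": 0,"yaw": 0},
  {"dx": 0,"dy": 0,"dz": 0,"yaw": 0},
  {"dx": 0,"dy": 0,"dz": 0,"yaw": 0},
  {"dx": 0,"dy": 0,"dz": 0,"yaw": 0},
  {"dx": 0,"dy": 0,"dz": 0,"yaw": 0},
  {"dx": 0,"dy": 0,"dz": 0,"yaw": 0},
  {"dx": 0,"dy": 0,"dz": 0,"yaw": 0},
])

```text
t: 12.05
eef_pos: [0.5719, 0.1247, 0.4171]
ee_rot: [[0.998, -0.048, -0.032], [-0.048, -0.999, 0.001], [-0.032, 0.001, -0.999]]
wrist_force: [-0.3, -0.2, -2.2]
width: 0.0212
```

```bash
python3 -c "
from h import *
tipgo(S0,.09)"
```

```text
t 12.05 tip [560.1 125.1 128.3] zax [-3.180e-02  8.000e-04 -9.995e-01] yang -92.8 F [-0.3 -0.2 -2.2] w 0.0212
run1 along -2.6 lat -7.9 tool dir [-0.313 -0.95   0.009] run2 along -62.3 lat -54.8 tool dir [ 0.303 -0.953 -0.01 ] 
tool mm [-7.1 -0.1 38.6]
```

Request:
step_arm([
  {"dx": -3.5,"dy": 0,"dz": 5,"yaw": 0},
  {"dx": -3.5,"dy": 0,"dz": 8,"yaw": 0},
  {"dx": 0,"dy": 0,"dz": 8,"yaw": 0},
  {"dx": 0,"dy": 0,"dz": 6,"yaw": 0},
  {"dx": 0,"dy": 0,"dz": 4,"yaw": 0},
  {"dx": 0,"dy": 0,"dz": 2,"yaw": 0},
  {"dx": 0,"dy": 0,"dz": 0,"yaw": 0},
  {"dx": 0,"dy": 0,"dz": 0,"yaw": 0},
])

```text
t: 13.05
eef_pos: [0.5631, 0.1251, 0.3814]
ee_rot: [[0.998, -0.048, -0.033], [-0.048, -0.999, 0.001], [-0.033, 0.001, -0.999]]
wrist_force: [-0.4, -0.0, -1.3]
width: 0.0214
```

```bash
python3 -c "
from h import *
tipgo(S0,.085)"
```

```text
t 13.05 tip [551.  125.4  92.6] zax [-3.290e-02  7.000e-04 -9.995e-01] yang -92.8 F [-0.4 -0.  -1.3] w 0.0214
run1 along 0.1 lat 0.8 tool dir [-0.313 -0.95   0.009] run2 along -65.2 lat -46.2 tool dir [ 0.303 -0.953 -0.011] 
tool mm [ 1.1 -0.2  7.6]
```

```bash
python3 - <<'E'
from h import *
import pickle
s=state();c=read_camera("wrist");pickle.dump((s,c),open("w7.pkl","wb"));M=cfw(c,s)
q=proj(c,M,[tip(s),np.r_[S0,.078],np.r_[B0,.078],np.r_[E0,.078]]);print(q)
im=c["image"].copy()
x0,y0=q[0].astype(int);x0=max(0,x0-130);y0=max(0,y0-90)
save(cv2.resize(im[y0:y0+150,x0:x0+200],None,fx=4,fy=4,interpolation=2),"c7.png");print(x0,y0)
E
```

```text
[[327.0520837  197.31328139]
 [326.82226503 191.12746474]
 [241.07721866 218.19121201]
 [149.94367357 192.06848001]]
197 107
```

View pics/c7.png

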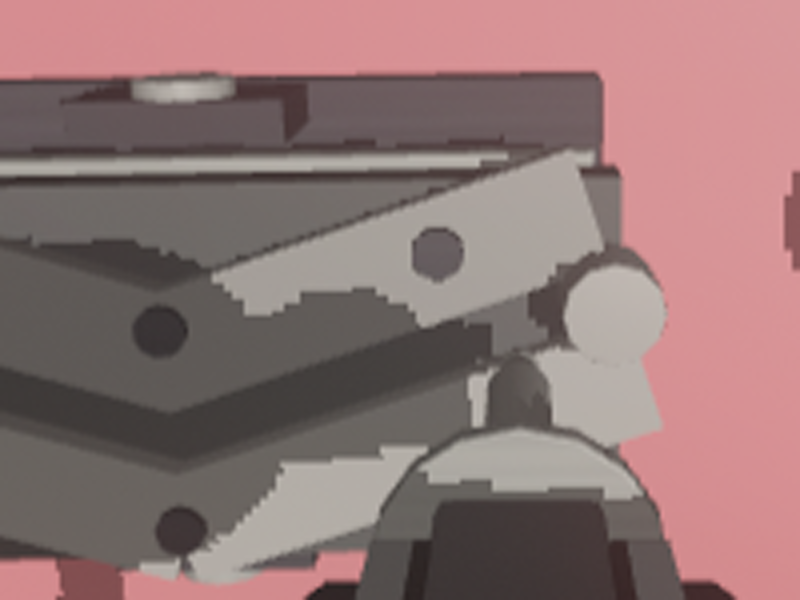

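```bash
python3 - <<'E'
from h import *
import pickle
s,c=pickle.load(open("w7.pkl","rb"));M=cfw(c,s)
C=lambda p:np.array(p,float)/4+[197,107]
for z in(.072,.078,.084):
  n=["Ubend","Lbend","U420","U530","L470","L540"]
  P=onplane(c,M,C([(175,410),(178,470),(420,326),(530,291),(470,373),(540,350)]),z)
  print(z,"bend",(P[:2].mean(0)*1000).round(1))
  for k,p in zip(n[2:],P[2:]):
    v=p[:2]-S0;d=u(105.5);print("  ",k,"along",(v@d*1000).round(1),"lat",((d[0]*v[1]-d[1]*v[0])*1000).round(1))
print("boss",onplane(c,M,C([(615,313)]),.092))
E
```

```text
0.072 bend [529.2 204.2  72. ]
   U420 along 20.5 lat -7.4
   U530 along -4.9 lat -7.4
   L470 along 13.6 lat 6.4
   L540 along -2.8 lat 6.2
0.078 bend [531.5 202.4  78. ]
   U420 along 19.5 lat -8.9
   U530 along -5.3 lat -8.9
   L470 along 12.8 lat 4.5
   L540 along -3.3 lat 4.3
0.084 bend [533.8 200.6  84. ]
   U420 along 18.5 lat -10.5
   U530 along -5.8 lat -10.5
   L470 along 11.9 lat 2.7
   L540 along -3.8 lat 2.5
boss [[0.56012876 0.10566917 0.092     ]]
```

Request:
step_arm([
  {"dx": 1,"dy": 0,"dz": 3,"yaw": 0},
  {"dx": 0,"dy": 0,"dz": 4,"yaw": 0},
  {"dx": 0,"dy": 0,"dz": 4,"yaw": 0},
  {"dx": 0,"dy": 0,"dz": 2,"yaw": 0},
  {"dx": 0,"dy": 0,"dz": 0,"yaw": 0},
])

```text
t: 13.72
eef_pos: [0.5637, 0.125, 0.3676]
ee_rot: [[0.998, -0.048, -0.033], [-0.048, -0.999, 0.001], [-0.033, 0.001, -0.999]]
wrist_force: [0.0, -0.4, -1.8]
width: 0.0212
```

```bash
python3 -c "
from h import *
tipgo(S0,.070)"
```

```text
t 13.72 tip [551.7 125.4  78.9] zax [-3.250e-02  7.000e-04 -9.995e-01] yang -92.8 F [ 0.  -0.4 -1.8] w 0.0212
run1 along -0.1 lat 0.1 tool dir [-0.313 -0.95   0.009] run2 along -65.0 lat -46.9 tool dir [ 0.303 -0.953 -0.011] 
tool mm [ 0.3 -0.2  8.9]
```

Request:
step_arm([
  {"dx": 0,"dy": 0,"dz": 2,"yaw": 0},
  {"dx": 0,"dy": 0,"dz": 2,"yaw": 0},
  {"dx": 0,"dy": 0,"dz": 1,"yaw": 0},
])

```text
t: 14.1
eef_pos: [0.5637, 0.125, 0.3625]
ee_rot: [[0.998, -0.048, -0.032], [-0.048, -0.999, 0.001], [-0.032, 0.001, -0.999]]
wrist_force: [-0.1, -0.3, -2.7]
width: 0.0214
```

Request:
step_arm([
  {"dx": 0,"dy": 0,"dz": 1.5,"yaw": 0},
  {"dx": 0,"dy": 0,"dz": 1.5,"yaw": 0},
  {"dx": 0,"dy": 0,"dz": 1,"yaw": 0},
])

```text
t: 14.48
eef_pos: [0.5636, 0.1251, 0.3584]
ee_rot: [[0.998, -0.048, -0.032], [-0.048, -0.999, 0.001], [-0.032, 0.001, -0.999]]
wrist_force: [0.7, -0.3, -2.5]
width: 0.0214
```

```bash
python3 -c "
from h import *
tipgo(S0,.070)"
```

```text
t 14.47 tip [551.8 125.4  69.6] zax [-3.180e-02  8.000e-04 -9.995e-01] yang -92.8 F [ 0.7 -0.3 -2.5] w 0.0214
run1 along -0.1 lat 0.0 tool dir [-0.313 -0.95   0.009] run2 along -64.9 lat -46.9 tool dir [ 0.303 -0.953 -0.01 ] 
tool mm [-0.  -0.1 -0.4]
```

Request:
step_arm([
  {"dx": 0,"dy": 0,"dz": 1,"yaw": 0},
  {"dx": 0,"dy": 0,"dz": 1,"yaw": 0},
])

```text
t: 14.72
eef_pos: [0.5635, 0.1251, 0.3563]
ee_rot: [[0.998, -0.048, -0.032], [-0.048, -0.999, 0.001], [-0.032, 0.001, -0.999]]
wrist_force: [0.6, -0.7, -0.6]
width: 0.0213
```

Request:
step_arm([
  {"dx": 0,"dy": 0,"dz": 1,"yaw": 0},
  {"dx": 0,"dy": 0,"dz": 1,"yaw": 0},
])

```text
t: 14.98
eef_pos: [0.5638, 0.1251, 0.3559]
ee_rot: [[0.998, -0.048, -0.031], [-0.048, -0.999, 0.001], [-0.031, 0.001, -1.0]]
wrist_force: [-2.0, -0.5, 4.2]
width: 0.0217
```

```bash
python3 -c "
from h import *
tipgo(S0,.070)"
```

```text
t 14.97 tip [552.2 125.5  67.2] zax [-3.110e-02  9.000e-04 -9.995e-01] yang -92.8 F [-2.  -0.5  4.2] w 0.0217
run1 along -0.1 lat -0.4 tool dir [-0.313 -0.95   0.009] run2 along -64.7 lat -47.3 tool dir [ 0.303 -0.953 -0.01 ] 
tool mm [-0.5  0.  -2.8]
```

Contact at tip height 67.3 mm, so the cover drops about 2.7 mm at the start (slope about +0.035). I start the pass.

Request:
step_arm([
  {"dx": -1.2,"dy": -3.6,"dz": 1.0,"yaw": 0},
  {"dx": -1.2,"dy": -3.6,"dz": 1.0,"yaw": 0},
  {"dx": -1.2,"dy": -3.6,"dz": 1.0,"yaw": 0},
  {"dx": -1.2,"dy": -3.6,"dz": 1.0,"yaw": 0},
])

```text
t: 15.48
eef_pos: [0.5617, 0.1365, 0.3562]
ee_rot: [[0.999, -0.044, -0.022], [-0.044, -0.999, -0.013], [-0.021, 0.014, -1.0]]
wrist_force: [-0.0, -4.8, 5.8]
width: 0.0209
```

```bash
python3 -c "
from h import *
tipgo(S0,.070)"
```

```text
t 15.47 tip [552.7 132.8  67.3] zax [-0.022  -0.0134 -0.9997] yang -92.5 F [-0.  -4.8  5.8] w 0.0209
run1 along 6.7 lat -2.9 tool dir [-0.309 -0.951 -0.007] run2 along -57.7 lat -45.3 tool dir [ 0.307 -0.952 -0.02 ] 
tool mm [-0.7  7.3 -2.6]
```

Request:
step_arm([
  {"dx": -1.8,"dy": -3.5,"dz": 0.5,"yaw": 0},
  {"dx": -1.8,"dy": -3.5,"dz": 0.5,"yaw": 0},
  {"dx": -1.8,"dy": -3.5,"dz": 0.5,"yaw": 0},
  {"dx": -1.8,"dy": -3.5,"dz": 0.5,"yaw": 0},
])

```text
t: 15.98
eef_pos: [0.5569, 0.15, 0.3566]
ee_rot: [[0.999, -0.042, -0.012], [-0.042, -0.999, -0.019], [-0.012, 0.019, -1.0]]
wrist_force: [0.3, -4.8, 5.0]
width: 0.0215
```

```bash
python3 -c "
from h import *
tipgo(S0,.070)"
```

```text
t 15.97 tip [550.8 144.7  67.7] zax [-0.0123 -0.0189 -0.9997] yang -92.4 F [ 0.3 -4.8  5. ] w 0.0215
run1 along 18.7 lat -4.2 tool dir [-0.308 -0.951 -0.015] run2 along -47.2 lat -39.3 tool dir [ 0.309 -0.951 -0.022] 
tool mm [ 1.8 19.2 -1.9]
```

Request:
step_arm([
  {"dx": -3.0,"dy": -3.6,"dz": 0.3,"yaw": 0},
  {"dx": -3.0,"dy": -3.6,"dz": 0.3,"yaw": 0},
  {"dx": -3.0,"dy": -3.6,"dz": 0.3,"yaw": 0},
])

```text
t: 16.35
eef_pos: [0.5495, 0.1617, 0.357]
ee_rot: [[0.999, -0.041, -0.005], [-0.042, -0.999, -0.02], [-0.004, 0.02, -1.0]]
wrist_force: [1.4, -4.4, 5.6]
width: 0.0214
```

```bash
python3 -c "
from h import *
tipgo(S0,.070)"
```

```text
t 16.35 tip [545.4 156.2  68. ] zax [-0.0052 -0.0196 -0.9998] yang -92.4 F [ 1.4 -4.4  5.6] w 0.0214
run1 along 31.3 lat -2.1 tool dir [-0.307 -0.952 -0.017] run2 along -38.3 lat -30.2 tool dir [ 0.309 -0.951 -0.02 ] 
tool mm [ 7.6 30.4 -1.4]
```

Request:
step_arm([
  {"dx": -2.2,"dy": -3.6,"dz": 0.3,"yaw": 0},
  {"dx": -2.2,"dy": -3.6,"dz": 0.3,"yaw": 0},
  {"dx": -2.2,"dy": -3.6,"dz": 0.3,"yaw": 0},
  {"dx": -2.2,"dy": -3.6,"dz": 0.3,"yaw": 0},
])

```text
t: 16.85
eef_pos: [0.5419, 0.1768, 0.3574]
ee_rot: [[0.999, -0.04, 0.001], [-0.04, -0.999, -0.023], [0.001, 0.023, -1.0]]
wrist_force: [1.3, -5.7, 6.1]
width: 0.0213
```

```bash
python3 -c "
from h import *
tipgo(S0,.070)"
```

```text
t 16.85 tip [539.4 170.3  68.4] zax [ 6.000e-04 -2.280e-02 -9.997e-01] yang -92.3 F [ 1.3 -5.7  6.1] w 0.0213
run1 along 46.5 lat -0.1 tool dir [-0.305 -0.952 -0.022] run2 along -27.1 lat -19.7 tool dir [ 0.311 -0.95  -0.021] 
tool mm [14.1 44.3 -0.6]
```

Request:
step_arm([
  {"dx": -1.6,"dy": -3.6,"dz": 0.1,"yaw": 0},
  {"dx": -1.6,"dy": -3.6,"dz": 0.1,"yaw": 0},
  {"dx": -1.6,"dy": -3.6,"dz": 0.1,"yaw": 0},
  {"dx": -1.6,"dy": -3.6,"dz": 0.1,"yaw": 0},
  {"dx": -1.6,"dy": -3.6,"dz": 0.1,"yaw": 0},
])

```text
t: 17.48
eef_pos: [0.5343, 0.1954, 0.3579]
ee_rot: [[0.999, -0.038, 0.003], [-0.038, -0.999, -0.027], [0.005, 0.027, -1.0]]
wrist_force: [2.3, -5.5, 5.5]
width: 0.0213
```

```bash
python3 -c "
from h import *
tipgo(S0,.070)"
```

```text
t 17.48 tip [532.8 187.6  69. ] zax [ 0.0035 -0.0272 -0.9996] yang -92.2 F [ 2.3 -5.5  5.5] w 0.0213
run1 along 64.9 lat 1.7 tool dir [-0.303 -0.952 -0.027] run2 along -13.2 lat -7.4 tool dir [ 0.313 -0.949 -0.024] 
tool mm [21.4 61.3  0.7]
```

Request:
step_arm([
  {"dx": -0.8,"dy": -3.7,"dz": 0.1,"yaw": 0},
  {"dx": -0.8,"dy": -3.7,"dz": 0.1,"yaw": 0},
  {"dx": -0.8,"dy": -3.7,"dz": 0.1,"yaw": 0},
  {"dx": -0.8,"dy": -3.7,"dz": 0.1,"yaw": 0},
])

```text
t: 17.98
eef_pos: [0.531, 0.2098, 0.3581]
ee_rot: [[0.999, -0.036, 0.003], [-0.035, -0.999, -0.034], [0.004, 0.034, -0.999]]
wrist_force: [0.9, -6.0, 5.3]
width: 0.0216
```

```bash
python3 -c "
from h import *
tipgo(E0,.0727)"
```

```text
t 17.98 tip [529.2 200.2  69.3] zax [ 0.0027 -0.0337 -0.9994] yang -92.0 F [ 0.9 -6.   5.3] w 0.0216
run1 along 78.0 lat 1.8 tool dir [-0.301 -0.953 -0.033] run2 along -2.7 lat 0.3 tool dir [ 0.315 -0.949 -0.031] 
tool mm [ 26.4 -78.2  -5.9]
```

Request:
step_arm([
  {"dx": 1.1,"dy": -3.7,"dz": 0.0,"yaw": 0},
  {"dx": 1.1,"dy": -3.7,"dz": 0.0,"yaw": 0},
  {"dx": 1.1,"dy": -3.7,"dz": 0.0,"yaw": 0},
  {"dx": 1.1,"dy": -3.7,"dz": 0.0,"yaw": 0},
])

```text
t: 18.48
eef_pos: [0.5335, 0.2223, 0.3581]
ee_rot: [[0.999, -0.032, -0.007], [-0.032, -0.998, -0.048], [-0.006, 0.048, -0.999]]
wrist_force: [1.0, -8.7, 7.4]
width: 0.0212
```

```bash
python3 -c "
from h import *
tipgo(E0,.0727)"
```

```text
t 18.48 tip [528.7 208.5  69.5] zax [-0.0074 -0.0481 -0.9988] yang -91.8 F [ 1.  -8.7  7.4] w 0.0212
run1 along 86.1 lat 0.0 tool dir [-0.298 -0.954 -0.044] run2 along 4.9 lat 3.6 tool dir [ 0.318 -0.947 -0.048] 
tool mm [ 27.3 -69.7  -6.8]
```

Request:
step_arm([
  {"dx": 2.9,"dy": -3.4,"dz": -0.2,"yaw": 0},
  {"dx": 2.9,"dy": -3.4,"dz": -0.2,"yaw": 0},
  {"dx": 2.9,"dy": -3.4,"dz": -0.2,"yaw": 0},
])

```text
t: 18.85
eef_pos: [0.5392, 0.2293, 0.3578]
ee_rot: [[0.999, -0.028, -0.023], [-0.03, -0.997, -0.064], [-0.021, 0.065, -0.998]]
wrist_force: [-0.5, -8.1, 7.5]
width: 0.0209
```

```bash
python3 -c "
from h import *
tipgo(E0,.0727)"
```

```text
t 18.85 tip [530.1 210.8  69.5] zax [-0.0227 -0.0643 -0.9977] yang -91.6 F [-0.5 -8.1  7.5] w 0.0209
run1 along 88.0 lat -1.9 tool dir [-0.296 -0.954 -0.056] run2 along 7.6 lat 3.2 tool dir [ 0.321 -0.945 -0.068] 
tool mm [ 26.1 -67.2  -8.1]
```

Request:
step_arm([
  {"dx": 4.0,"dy": -2.5,"dz": -0.5,"yaw": 0},
  {"dx": 4.0,"dy": -2.5,"dz": -0.5,"yaw": 0},
])

```text
t: 19.1
eef_pos: [0.5442, 0.2327, 0.3575]
ee_rot: [[0.999, -0.027, -0.038], [-0.029, -0.997, -0.073], [-0.035, 0.074, -0.997]]
wrist_force: [-1.0, -7.1, 9.1]
width: 0.0209
```

```bash
python3 -c "
from h import *
tipgo(E0,.0727)"
```

```text
t 19.1 tip [530.8 211.7  69.6] zax [-0.0375 -0.0729 -0.9966] yang -91.5 F [-1.  -7.1  9.1] w 0.0209
run1 along 88.7 lat -2.8 tool dir [-0.295 -0.953 -0.06 ] run2 along 8.7 lat 2.8 tool dir [ 0.321 -0.944 -0.081] 
tool mm [ 25.4 -66.1  -9. ]
```

Request:
step_arm([
  {"dx": 2.0,"dy": -3.0,"dz": -1.2,"yaw": 0},
])

```text
t: 19.23
eef_pos: [0.5453, 0.2353, 0.3576]
ee_rot: [[0.999, -0.026, -0.042], [-0.029, -0.997, -0.076], [-0.04, 0.077, -0.996]]
wrist_force: [0.9, -5.8, 3.5]
width: 0.0214
```

```bash
python3 -c "
from h import *
tipgo(E0,.0727);s=state();print(s['torque'].round(2),s['q'].round(3),s['tau'].round(1))"
```

```text
t 19.23 tip [530.5 213.3  69.8] zax [-0.0422 -0.0761 -0.9962] yang -91.5 F [ 0.9 -5.8  3.5] w 0.0214
run1 along 90.3 lat -3.0 tool dir [-0.295 -0.953 -0.062] run2 along 10.1 lat 3.6 tool dir [ 0.321 -0.943 -0.086] 
tool mm [ 25.7 -64.5  -8.9]
[-1.6  -0.36  0.13] [ 0.348  0.316  1.726 -0.062  1.166  1.973] [  2.9 -38.8 -25.1   2.   -0.1  -0. ]
```

Request:
step_arm([
  {"dx": 3.0,"dy": -3.5,"dz": -0.6,"yaw": 0},
  {"dx": 3.0,"dy": -3.5,"dz": -0.6,"yaw": 0},
])

```text
t: 19.48
eef_pos: [0.5493, 0.2403, 0.3571]
ee_rot: [[0.998, -0.024, -0.052], [-0.028, -0.996, -0.087], [-0.05, 0.088, -0.995]]
wrist_force: [-0.0, -6.8, 8.8]
width: 0.0213
```

```bash
python3 -c "
from h import *
tipgo(E0,.0727);s=state();print(s['torque'].round(2))
c=read_camera('wrist');save(c['image'][100:300,140:460],'w8s.png')
cv2.imwrite('pics/w8.png',cv2.resize(cv2.imread('pics/w8s.png'),None,fx=2.5,fy=2.5,interpolation=2))"
```

```text
t 19.48 tip [531.6 215.3  69.7] zax [-0.0525 -0.0868 -0.9948] yang -91.4 F [-0.  -6.8  8.8] w 0.0213
run1 along 91.9 lat -4.5 tool dir [-0.294 -0.953 -0.07 ] run2 along 12.3 lat 3.3 tool dir [ 0.322 -0.942 -0.1  ] 
tool mm [ 24.8 -62.4  -9.8]
[-2.22  0.24  0.11]
```

View pics/w8.png

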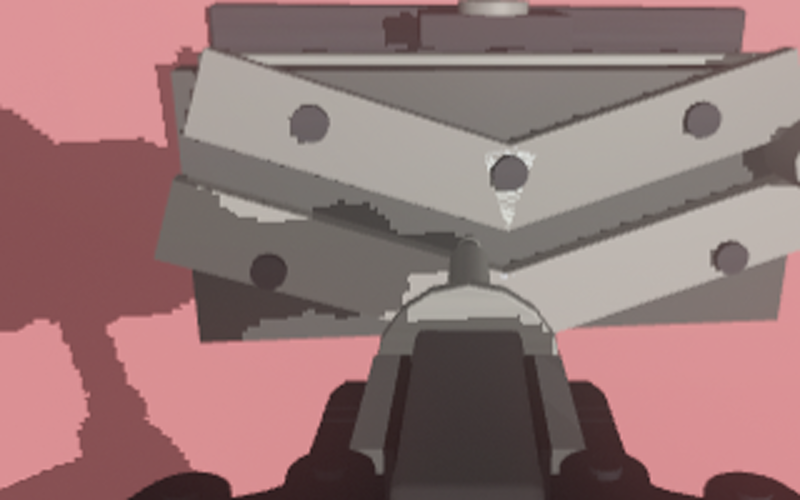

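The ball is seen at about (470,240) in the crop, inside the groove but hugging the near (−x) wall just past the bend. So I push it off that wall with more +x and less pressing.

Request:
step_arm([
  {"dx": 6.0,"dy": -1.5,"dz": -1.3,"yaw": 0},
  {"dx": 5.0,"dy": -2.0,"dz": -0.7,"yaw": 0},
])

```text
t: 19.77
eef_pos: [0.5565, 0.2434, 0.3565]
ee_rot: [[0.997, -0.023, -0.071], [-0.029, -0.995, -0.092], [-0.069, 0.094, -0.993]]
wrist_force: [-2.8, -4.6, 8.9]
width: 0.0212
```

```bash
python3 -c "
from h import *
tipgo(E0,.0727);s=state();print(s['torque'].round(2))"
```

```text
t 19.77 tip [533.3 216.9  69.7] zax [-0.0714 -0.092  -0.9932] yang -91.3 F [-2.8 -4.6  8.9] w 0.0212
run1 along 93.0 lat -6.6 tool dir [-0.295 -0.953 -0.07 ] run2 along 14.4 lat 2.3 tool dir [ 0.32  -0.941 -0.111] 
tool mm [ 22.9 -60.7 -10.4]
[-1.78  1.02  0.06]
```

Request:
step_arm([
  {"dx": 2.5,"dy": -4.0,"dz": -1.2,"yaw": 0},
  {"dx": 2.5,"dy": -4.0,"dz": -1.0,"yaw": 0},
])

```text
t: 20.02
eef_pos: [0.5595, 0.2499, 0.3562]
ee_rot: [[0.996, -0.021, -0.082], [-0.029, -0.994, -0.102], [-0.08, 0.104, -0.991]]
wrist_force: [0.9, -7.1, 5.5]
width: 0.0211
```

```bash
python3 -c "
from h import *
tipgo(E0,.0727);s=state();print(s['torque'].round(2))"
```

```text
t 20.02 tip [533.1 220.6  69.9] zax [-0.0824 -0.1017 -0.9914] yang -91.2 F [ 0.9 -7.1  5.5] w 0.0211
run1 along 96.6 lat -7.4 tool dir [-0.294 -0.953 -0.076] run2 along 17.8 lat 3.8 tool dir [ 0.32  -0.939 -0.124] 
tool mm [ 23.3 -56.9 -10.6]
[-2.25 -0.1   0.2 ]
```

Request:
step_arm([
  {"dx": 3.5,"dy": -3.5,"dz": -1.5,"yaw": 0},
  {"dx": 3.5,"dy": -3.5,"dz": -1.4,"yaw": 0},
])

```text
t: 20.27
eef_pos: [0.5643, 0.2555, 0.3558]
ee_rot: [[0.995, -0.019, -0.094], [-0.029, -0.993, -0.111], [-0.091, 0.113, -0.989]]
wrist_force: [0.1, -6.8, 5.4]
width: 0.0214
```

```bash
python3 -c "
from h import *
tipgo(E0,.0727);s=state();print(s['torque'].round(2))"
```

```text
t 20.27 tip [534.6 223.6  70.1] zax [-0.0939 -0.1107 -0.9894] yang -91.1 F [ 0.1 -6.8  5.4] w 0.0214
run1 along 99.1 lat -9.6 tool dir [-0.294 -0.952 -0.082] run2 along 21.1 lat 3.4 tool dir [ 0.32  -0.938 -0.137] 
tool mm [ 21.8 -53.8 -10.8]
[-1.76  0.15  0.15]
```

Request:
step_arm([
  {"dx": 3.5,"dy": -3.0,"dz": -2.2,"yaw": 0},
])

```text
t: 20.4
eef_pos: [0.5667, 0.2584, 0.3558]
ee_rot: [[0.995, -0.018, -0.1], [-0.029, -0.993, -0.113], [-0.097, 0.115, -0.989]]
wrist_force: [0.1, -3.6, 0.8]
width: 0.0214
```

```bash
python3 -c "
from h import *
tipgo(E0,.0727);s=state();print(s['torque'].round(2))"
```

```text
t 20.4 tip [535.3 225.8  70.4] zax [-0.0997 -0.113  -0.9886] yang -91.0 F [ 0.1 -3.6  0.8] w 0.0214
run1 along 101.0 lat -10.9 tool dir [-0.294 -0.952 -0.082] run2 along 23.5 lat 3.5 tool dir [ 0.319 -0.937 -0.141] 
tool mm [ 21.1 -51.6 -10.4]
[-0.94 -0.1   0.1 ]
```

Request:
step_arm([
  {"dx": 2.5,"dy": -4.0,"dz": -1.5,"yaw": 0},
  {"dx": 2.5,"dy": -4.0,"dz": -1.7,"yaw": 0},
])

```text
t: 20.65
eef_pos: [0.5709, 0.2663, 0.3557]
ee_rot: [[0.994, -0.017, -0.106], [-0.029, -0.993, -0.117], [-0.103, 0.119, -0.987]]
wrist_force: [0.9, -4.7, 0.5]
width: 0.0214
```

```bash
python3 -c "
from h import *
tipgo(E0,.0727);s=state();print(s['torque'].round(2),s['q'].round(4))"
```

```text
t 20.65 tip [537.7 232.6  70.5] zax [-0.1059 -0.117  -0.9875] yang -91.0 F [ 0.9 -4.7  0.5] w 0.0214
run1 along 106.9 lat -15.0 tool dir [-0.294 -0.952 -0.084] run2 along 30.6 lat 3.6 tool dir [ 0.319 -0.936 -0.147] 
tool mm [ 18.9 -44.8  -9.6]
[-1.24 -0.12  0.19] [ 0.3831  0.4052  1.6103 -0.0722  1.2697  2.0036]
```

Request:
step_arm([
  {"dx": 3.0,"dy": -4.0,"dz": -1.5,"yaw": 0},
  {"dx": 3.0,"dy": -4.0,"dz": -1.6,"yaw": 0},
])

```text
t: 20.9
eef_pos: [0.5765, 0.2755, 0.3559]
ee_rot: [[0.994, -0.017, -0.111], [-0.03, -0.993, -0.116], [-0.108, 0.118, -0.987]]
wrist_force: [-0.3, -2.1, 0.9]
width: 0.0209
```

```bash
python3 -c "
from h import *
tipgo(E0,.0727);s=state();print(s['torque'].round(2))"
```

```text
t 20.9 tip [541.8 242.1  70.9] zax [-0.1109 -0.1157 -0.9871] yang -91.0 F [-0.3 -2.1  0.9] w 0.0209
run1 along 115.0 lat -21.6 tool dir [-0.295 -0.952 -0.082] run2 along 41.0 lat 3.1 tool dir [ 0.318 -0.937 -0.147] 
tool mm [ 15.1 -35.3  -7.7]
[-0.59  0.21  0.03]
```

Request:
step_arm([
  {"dx": 2.2,"dy": -2.8,"dz": -1.1,"yaw": 0},
  {"dx": 2.2,"dy": -2.8,"dz": -1.1,"yaw": 0},
])

```text
t: 21.15
eef_pos: [0.5808, 0.2828, 0.3562]
ee_rot: [[0.993, -0.017, -0.113], [-0.03, -0.993, -0.113], [-0.111, 0.115, -0.987]]
wrist_force: [-0.7, -0.6, 0.1]
width: 0.0212
```

```bash
python3 -c "
from h import *
tipgo(E0,.0727);s=state();print(s['torque'].round(2))"
```

```text
t 21.15 tip [545.5 250.3  71.2] zax [-0.1133 -0.1126 -0.9872] yang -91.0 F [-0.7 -0.6  0.1] w 0.0212
run1 along 121.9 lat -27.3 tool dir [-0.295 -0.952 -0.078] run2 along 50.0 lat 2.5 tool dir [ 0.318 -0.937 -0.145] 
tool mm [ 11.7 -27.2  -6. ]
[-0.45  0.17 -0.01]
```

Request:
step_arm([
  {"dx": 1.8,"dy": -3.0,"dz": -0.6,"yaw": 0},
  {"dx": 1.8,"dy": -3.0,"dz": -0.7,"yaw": 0},
])

```text
t: 21.4
eef_pos: [0.5846, 0.2895, 0.3564]
ee_rot: [[0.993, -0.017, -0.114], [-0.03, -0.993, -0.112], [-0.112, 0.115, -0.987]]
wrist_force: [-0.9, -2.3, 0.8]
width: 0.0214
```

```bash
python3 -c "
from h import *
tipgo(E0,.0727);s=state();print(s['torque'].round(2))"
```

```text
t 21.4 tip [549.  257.2  71.4] zax [-0.1142 -0.112  -0.9871] yang -91.0 F [-0.9 -2.3  0.8] w 0.0214
run1 along 127.6 lat -32.6 tool dir [-0.295 -0.952 -0.077] run2 along 57.7 lat 1.6 tool dir [ 0.318 -0.937 -0.145] 
tool mm [  8.4 -20.2  -4.6]
[-0.5   0.24  0.05]
```

Request:
step_arm([
  {"dx": 1.5,"dy": -3.1,"dz": -0.6,"yaw": 0},
  {"dx": 1.5,"dy": -3.1,"dz": -0.6,"yaw": 0},
  {"dx": 1.5,"dy": -3.1,"dz": -0.6,"yaw": 0},
])

```text
t: 21.78
eef_pos: [0.5898, 0.2994, 0.3566]
ee_rot: [[0.993, -0.018, -0.114], [-0.03, -0.993, -0.112], [-0.112, 0.115, -0.987]]
wrist_force: [-1.1, -1.3, 1.1]
width: 0.0214
```

```bash
python3 -c "
from h import *
tipgo(E0,.0727);s=state();print(s['torque'].round(2))"
```

```text
t 21.77 tip [554.1 267.2  71.7] zax [-0.1144 -0.1118 -0.9871] yang -91.0 F [-1.1 -1.3  1.1] w 0.0214
run1 along 135.9 lat -40.1 tool dir [-0.295 -0.952 -0.077] run2 along 68.8 lat 0.3 tool dir [ 0.318 -0.937 -0.145] 
tool mm [  3.7 -10.3  -2.7]
[-0.57  0.28 -0.02]
```

Request:
step_arm([
  {"dx": 1.1,"dy": -3.2,"dz": -0.5,"yaw": 0},
  {"dx": 1.1,"dy": -3.2,"dz": -0.5,"yaw": 0},
  {"dx": 1.1,"dy": -3.2,"dz": -0.5,"yaw": 0},
  {"dx": 1.1,"dy": -3.2,"dz": -0.5,"yaw": 0},
])

```text
t: 22.28
eef_pos: [0.5951, 0.3128, 0.357]
ee_rot: [[0.993, -0.018, -0.114], [-0.031, -0.993, -0.113], [-0.111, 0.115, -0.987]]
wrist_force: [-0.6, -2.8, 2.1]
width: 0.0212
```

```bash
python3 -c "
from h import *
tipgo(E0,.0727);s=state();print(s['torque'].round(2))"
```

```text
t 22.27 tip [559.5 280.4  72. ] zax [-0.1141 -0.1126 -0.9871] yang -91.0 F [-0.6 -2.8  2.1] w 0.0212
run1 along 147.2 lat -48.9 tool dir [-0.295 -0.952 -0.078] run2 along 83.1 lat -0.2 tool dir [ 0.318 -0.937 -0.145] 
tool mm [-1.2  2.9 -0.2]
[-0.65  0.25  0.04]
```

Request:
step_arm([
  {"dx": 1.1,"dy": -3.0,"dz": -0.5,"yaw": 0},
  {"dx": 0.3,"dy": -0.8,"dz": 0,"yaw": 0},
])

```text
t: 22.52
eef_pos: [0.5968, 0.3171, 0.3571]
ee_rot: [[0.993, -0.017, -0.114], [-0.03, -0.993, -0.112], [-0.111, 0.115, -0.987]]
wrist_force: [-0.9, -2.0, 2.9]
width: 0.0211
```

Request:
step_arm([
  {"dx": 0,"dy": 0,"dz": -8,"yaw": 0},
  {"dx": 0,"dy": 0,"dz": -20,"yaw": 0},
  {"dx": 0,"dy": 0,"dz": -30,"yaw": 0},
  {"dx": 0,"dy": 0,"dz": -35,"yaw": 0},
  {"dx": 0,"dy": 0,"dz": -35,"yaw": 0},
  {"dx": 0,"dy": 0,"dz": 0,"yaw": 0},
  {"dx": 0,"dy": 0,"dz": 0,"yaw": 0},
])

```text
t: 23.4
eef_pos: [0.612, 0.3342, 0.4897]
ee_rot: [[0.994, -0.018, -0.108], [-0.029, -0.994, -0.101], [-0.106, 0.104, -0.989]]
wrist_force: [-0.5, -0.4, -2.2]
width: 0.0212
```

```bash
python3 -c "
from h import *
tipgo(E0,.0727);s=state();print(s['torque'].round(2),s['q'])"
```

```text
t 23.4 tip [578.1 305.  204.2] zax [-0.1084 -0.1014 -0.9889] yang -91.0 F [-0.5 -0.4 -2.2] w 0.0212
run1 along 165.9 lat -73.3 tool dir [-0.294 -0.953 -0.069] run2 along 112.6 lat -9.0 tool dir [ 0.319 -0.938 -0.133] 
tool mm [ -5.   13.9 135. ]
[ 0.02 -0.09 -0.02] [ 0.44661176  0.43413863  1.29583918 -0.04468395  1.55380992  2.0451123 ]
```

Request:
step_arm([
  {"dx": -20,"dy": 30,"dz": 4,"yaw": 0},
  {"dx": -25,"dy": 50,"dz": 7,"yaw": 0},
  {"dx": -25,"dy": 50,"dz": 7,"yaw": 0},
  {"dx": -20,"dy": 50,"dz": 7,"yaw": 0},
  {"dx": -15,"dy": 55,"dz": 6,"yaw": 0},
  {"dx": -10,"dy": 55,"dz": 6,"yaw": 0},
  {"dx": 0,"dy": 55,"dz": 6,"yaw": 0},
  {"dx": 0,"dy": 55,"dz": 6,"yaw": 0},
  {"dx": 0,"dy": 55,"dz": 6,"yaw": 0},
  {"dx": 0,"dy": 50,"dz": 5,"yaw": 0},
  {"dx": 0,"dy": 40,"dz": 4,"yaw": 0},
  {"dx": 0,"dy": 20,"dz": 2,"yaw": 0},
])

```text
t: 24.9
eef_pos: [0.4691, -0.2451, 0.4718]
ee_rot: [[0.99, -0.011, -0.138], [-0.025, -0.995, -0.096], [-0.136, 0.098, -0.986]]
wrist_force: [-1.3, -0.3, -1.8]
width: 0.0215
```

```bash
cat > hole.py <<'E'
from h import *
H=np.array([.5243,-.3025,.115])
s=state();R=s["ee_rot"];p=s["eef_pos"]
print("t",s["t"],"tip",tip(s).round(4),"R",R.round(3).tolist(),"F",s["wrist_force"].round(1),"w",round(s["width"],4))
print("tool mm to seated",(R.T@(H-p)*1000-[-2.6,0,194]).round(1), "handle face ang",np.degrees(np.arctan2(R[1,1],R[0,1])).round(1))
E
python3 hole.py
```

```text
t 24.9 tip [ 0.4267 -0.2727  0.1873] R [[0.99, -0.011, -0.138], [-0.025, -0.995, -0.096], [-0.136, 0.098, -0.986]] F [-1.3 -0.3 -1.8] w 0.0215
tool mm to seated [107.2  21.5 155.6] handle face ang -90.6
```

Request:
step_arm([
  {"dx": 20,"dy": 5,"dz": 0,"yaw": 0},
  {"dx": 25,"dy": 5,"dz": 0,"yaw": 0},
  {"dx": 25,"dy": 5,"dz": 0,"yaw": 0},
  {"dx": 20,"dy": 4,"dz": 0,"yaw": 0},
  {"dx": 12,"dy": 2,"dz": 0,"yaw": 0},
  {"dx": 5,"dy": 0,"dz": 0,"yaw": 0},
  {"dx": 0,"dy": 0,"dz": 0,"yaw": 0},
  {"dx": 0,"dy": 0,"dz": 0,"yaw": 0},
])

```text
t: 25.9
eef_pos: [0.5753, -0.2663, 0.4496]
ee_rot: [[0.988, -0.011, -0.151], [-0.024, -0.996, -0.083], [-0.15, 0.086, -0.985]]
wrist_force: [-0.7, -0.1, -1.7]
width: 0.0207
```

```bash
python3 hole.py
```

```text
t 25.9 tip [ 0.529  -0.2902  0.1653] R [[0.988, -0.011, -0.151], [-0.024, -0.996, -0.083], [-0.15, 0.086, -0.985]] F [-0.7 -0.1 -1.7] w 0.0207
tool mm to seated [  3.2   8.  146.3] handle face ang -90.6
```

Request:
step_arm([
  {"dx": 1.5,"dy": 4,"dz": 8,"yaw": 0},
  {"dx": 1.5,"dy": 4,"dz": 10,"yaw": 0},
  {"dx": 0,"dy": 0,"dz": 10,"yaw": 0},
  {"dx": 0,"dy": 0,"dz": 6,"yaw": 0},
  {"dx": 0,"dy": 0,"dz": 0,"yaw": 0},
  {"dx": 0,"dy": 0,"dz": 0,"yaw": 0},
])

```text
t: 26.65
eef_pos: [0.5715, -0.2782, 0.4138]
ee_rot: [[0.988, -0.012, -0.152], [-0.025, -0.996, -0.082], [-0.151, 0.085, -0.985]]
wrist_force: [0.7, -0.3, -2.7]
width: 0.0212
```

```bash
python3 hole.py
```

```text
t 26.65 tip [ 0.525  -0.3019  0.1296] R [[0.988, -0.012, -0.152], [-0.025, -0.996, -0.082], [-0.151, 0.085, -0.985]] F [ 0.7 -0.3 -2.7] w 0.0212
tool mm to seated [  1.6  -0.7 109.5] handle face ang -90.7
```

Request:
step_arm([
  {"dx": 1.5,"dy": -0.5,"dz": 6,"yaw": 0},
  {"dx": 0,"dy": 0,"dz": 10,"yaw": 0},
  {"dx": 0,"dy": 0,"dz": 10,"yaw": 0},
  {"dx": 0,"dy": 0,"dz": 10,"yaw": 0},
  {"dx": 0,"dy": 0,"dz": 4,"yaw": 0},
  {"dx": 0,"dy": 0,"dz": 0,"yaw": 0},
])

```text
t: 27.4
eef_pos: [0.5666, -0.281, 0.3712]
ee_rot: [[0.988, -0.012, -0.152], [-0.025, -0.996, -0.082], [-0.151, 0.085, -0.985]]
wrist_force: [-0.2, -0.7, -1.7]
width: 0.021
```

```bash
python3 hole.py
```

```text
t 27.4 tip [ 0.52   -0.3047  0.0869] R [[0.988, -0.012, -0.152], [-0.025, -0.996, -0.082], [-0.151, 0.085, -0.985]] F [-0.2 -0.7 -1.7] w 0.021
tool mm to seated [-0.   0.1 66.5] handle face ang -90.7
```

Request:
step_arm([
  {"dx": 0,"dy": 0,"dz": 8,"yaw": 0},
  {"dx": 0,"dy": 0,"dz": 12,"yaw": 0},
  {"dx": 0,"dy": 0,"dz": 12,"yaw": 0},
  {"dx": 0,"dy": 0,"dz": 10,"yaw": 0},
  {"dx": 0,"dy": 0,"dz": 6,"yaw": 0},
  {"dx": 0,"dy": 0,"dz": 0,"yaw": 0},
])

```text
t: 28.15
eef_pos: [0.5588, -0.2853, 0.3204]
ee_rot: [[0.988, -0.012, -0.153], [-0.025, -0.996, -0.082], [-0.151, 0.085, -0.985]]
wrist_force: [-0.3, -0.3, -2.5]
width: 0.0213
```

```bash
python3 hole.py
```

```text
t 28.15 tip [ 0.5121 -0.309   0.0361] R [[0.988, -0.012, -0.153], [-0.025, -0.996, -0.082], [-0.151, 0.085, -0.985]] F [-0.3 -0.3 -2.5] w 0.0213
tool mm to seated [ 0.   0.1 14.9] handle face ang -90.7
```

Request:
step_arm([
  {"dx": 0,"dy": 0,"dz": 5,"yaw": 0},
  {"dx": 0,"dy": 0,"dz": 3,"yaw": 0},
  {"dx": 0,"dy": 0,"dz": 1.5,"yaw": 0},
  {"dx": 0,"dy": 0,"dz": 1,"yaw": 0},
])

```text
t: 28.65
eef_pos: [0.5577, -0.2864, 0.3106]
ee_rot: [[0.989, -0.012, -0.151], [-0.025, -0.996, -0.083], [-0.149, 0.086, -0.985]]
wrist_force: [0.4, -0.3, -2.2]
width: 0.0211
```

```bash
python3 hole.py
```

```text
t 28.65 tip [ 0.5116 -0.3105  0.0263] R [[0.989, -0.012, -0.151], [-0.025, -0.996, -0.083], [-0.149, 0.086, -0.985]] F [ 0.4 -0.3 -2.2] w 0.0211
tool mm to seated [-0.9 -0.4  5. ] handle face ang -90.7
```

Request:
step_arm([
  {"dx": -0.5,"dy": -0.4,"dz": 1.2,"yaw": 0},
  {"dx": 0,"dy": 0,"dz": 1,"yaw": 0},
])

```text
t: 28.9
eef_pos: [0.557, -0.2862, 0.3091]
ee_rot: [[0.989, -0.012, -0.15], [-0.025, -0.996, -0.084], [-0.148, 0.086, -0.985]]
wrist_force: [-0.1, 1.6, 2.2]
width: 0.0211
```

Request:
step_arm([
  {"dx": 0,"dy": 0,"dz": 1,"yaw": 0},
  {"dx": 0,"dy": 0,"dz": 1,"yaw": 0},
])

```text
t: 29.15
eef_pos: [0.557, -0.2862, 0.309]
ee_rot: [[0.989, -0.012, -0.15], [-0.025, -0.996, -0.083], [-0.148, 0.086, -0.985]]
wrist_force: [-1.3, 2.0, 5.7]
width: 0.0213
```

```bash
python3 hole.py
```

```text
t 29.15 tip [ 0.5111 -0.3103  0.0246] R [[0.989, -0.012, -0.15], [-0.025, -0.996, -0.083], [-0.148, 0.086, -0.985]] F [-1.3  2.   5.7] w 0.0213
tool mm to seated [-0.6 -0.1  3.3] handle face ang -90.7
```

Request:
step_arm([
  {"dx": 0,"dy": 0,"dz": 0,"yaw": 0},
  {"dx": 0,"dy": 0,"dz": 0,"yaw": 0},
  {"dx": 0,"dy": 0,"dz": 0,"yaw": 0},
  {"dx": 0,"dy": 0,"dz": 0,"yaw": 0},
  {"dx": 0,"dy": 0,"dz": 0,"yaw": 0},
  {"dx": 0,"dy": 0,"dz": 0,"yaw": 0},
  {"dx": 0,"dy": 0,"dz": 0,"yaw": 0},
], hand=1)

```text
t: 30.02
eef_pos: [0.5572, -0.2868, 0.3083]
ee_rot: [[0.989, -0.012, -0.148], [-0.025, -0.996, -0.085], [-0.147, 0.088, -0.985]]
wrist_force: [-0.3, 1.7, -0.0]
width: 0.0852
```

```bash
python3 hole.py
```

```text
t 30.025 tip [ 0.5118 -0.3114  0.024 ] R [[0.989, -0.012, -0.148], [-0.025, -0.996, -0.085], [-0.147, 0.088, -0.985]] F [-0.3  1.7 -0. ] w 0.0852
tool mm to seated [-1.2 -1.   2.7] handle face ang -90.7
```

Request:
step_arm([
  {"dx": 0,"dy": 0,"dz": -6,"yaw": 0},
  {"dx": 0,"dy": 0,"dz": -6,"yaw": 0},
])

```text
t: 30.28
eef_pos: [0.5589, -0.2857, 0.3203]
ee_rot: [[0.989, -0.012, -0.149], [-0.025, -0.996, -0.085], [-0.148, 0.087, -0.985]]
wrist_force: [-0.1, 0.1, 0.8]
width: 0.0853
```

```bash
python3 hole.py
```

```text
t 30.275 tip [ 0.5132 -0.3101  0.036 ] R [[0.989, -0.012, -0.149], [-0.025, -0.996, -0.085], [-0.148, 0.087, -0.985]] F [-0.1  0.1  0.8] w 0.0853
tool mm to seated [-0.9 -0.8 14.8] handle face ang -90.7
```

Force is clear. I retreat along the tool axis, well up, and then away to −x.

Request:
step_arm([
  {"dx": 0,"dy": 0,"dz": -15,"yaw": 0},
  {"dx": 0,"dy": 0,"dz": -20,"yaw": 0},
  {"dx": 0,"dy": 0,"dz": -30,"yaw": 0},
  {"dx": 0,"dy": 0,"dz": -30,"yaw": 0},
  {"dx": 0,"dy": 0,"dz": -30,"yaw": 0},
  {"dx": -40,"dy": 0,"dz": -10,"yaw": 0},
  {"dx": -50,"dy": 0,"dz": 0,"yaw": 0},
  {"dx": -50,"dy": 0,"dz": 0,"yaw": 0},
  {"dx": -30,"dy": 0,"dz": 0,"yaw": 0},
  {"dx": 0,"dy": 0,"dz": 0,"yaw": 0},
  {"dx": 0,"dy": 0,"dz": 0,"yaw": 0},
])

```text
t: 31.65
eef_pos: [0.4092, -0.2685, 0.4971]
ee_rot: [[0.991, -0.011, -0.131], [-0.024, -0.995, -0.096], [-0.13, 0.098, -0.987]]
wrist_force: [-0.5, -0.4, -0.5]
width: 0.0854
```

```bash
python3 - <<'E'
from h import *
s=state();print(s["t"],s["eef_pos"],s["wrist_force"].round(1))
t=read_camera("top")["image"];sd=read_camera("side")["image"]
o=np.zeros((560,800,3),np.uint8)
o[:229,:400]=cv2.resize(t[195:255,360:465],(400,229),interpolation=2);o[:528,405:795]=cv2.resize(sd[230:345,260:345],(390,528),interpolation=2)
w=read_camera("wrist")["image"];o[235:485,:400]=cv2.resize(w,(400,250))
save(o,"fin.png")
a=cv2.cvtColor(cv2.imread("pics/top.png"),4).astype(int);d=np.abs(a-t).max(2);print("changed px top left of 360:",(d[100:330,110:360]>40).sum())
E
```

```text
31.65 [ 0.40916907 -0.26845587  0.49711176] [-0.5 -0.4 -0.5]
changed px top left of 360: 2634
```

View pics/fin.png

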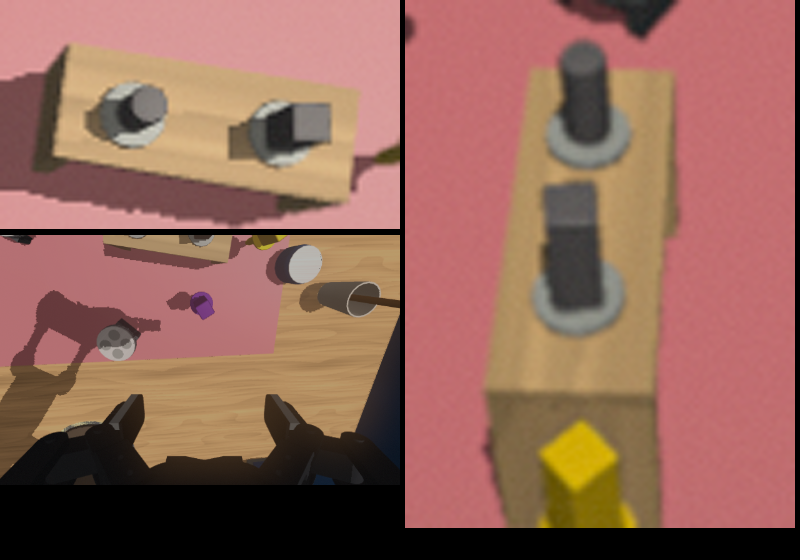

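The final views show the stylus upright in its hole with the collar flat on the board. It sits at top crop (310,125) and side crop (575,250), as it did at the start, and the scraper has not moved. The arm is clear of everything, so I hand in.

```bash
python3 -c "
from h import *
print(order.close_job(),state()['t'])"
```

```text
the job is handed in; nothing more can be done
the job is handed in; nothing more can be done
```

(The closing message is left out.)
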